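Slide the panel out for its sockets

ROBOT

A 6-joint arm with a two-finger parallel gripper is mounted at the origin on the work surface. World frame = base frame: x ahead of the robot, y to its left, z up, the work surface at z = 0. Lengths are in m, angles in rad, forces in N, time in s.
With the tool pointing down it reaches from about 0.3 to 0.75 m from the base axis. Payload 8.5 kg.
Tool frame: the origin (TCP) lies at the very end of the fingers, on their centre line; the grasp point (between the pads) lies 19 mm behind it; y points along the fingers, x is the direction in which the jaws open and shut, and the axes are right-handed (so a half turn about y gives the same grasp; the last joint's range is limited). The gripper opens to 88 mm and grips with 3 to 60 N. Pads are 18 mm wide; open, the fingers measure 123 mm over their backs; the gripper's body (75 mm by 187 mm) begins 45 mm behind the grasp point.
Start: joints at [1.071, 0.381, 1.297, -0, 1.464, -0.215], TCP at [0.155, 0.528, 0.239] pointing down, gripper open.
Joint ranges: [-3.11, 3.11], [-0.89, 2.33], [0.22, 2.48], [-1.42, 4.56], [0.17, 2.85], [-2.88, 2.88]. Speed limits (rad/s): [2.39, 2.39, 3.14, 3.14, 3.14, 3.14].

INTERFACE

Orientations are given as a unit quaternion [w, x, y, z].
In Python, from workcell import state, capture, camera_model, sign_off gives the robot as it stands. The module is installed in compiled form; this text tells all that it offers.
- The arm moves only by the shell command python3 -m inch 'ROWS' [FORCE]. ROWS is JSON, a list of rows, each an object with "offset": the shift along the world's x, y, z in units of 0.2 m (1.0 is 0.2 m), a list of three; "dr": the turn, a rotation vector about the world's x, y, z in units of 2 pi rad (1.0 is 2 pi rad), a list of three; "claw": the opening, from 0 (shut) to 1 (fully open). In form: [{"offset": [x, y, z], "dr": [ax, ay, az], "claw": claw}, ...]. A call has exactly 8 rows; each row shifts and turns the commanded pose from where the row before left it; what a row does not reach is not made up. A row lasts 1/12 s, in which the tool goes at most 41.7 mm and 7.16 degrees, less where a joint would pass 70% of its speed; a pose out of reach is approached as far as the arm can. A call with a number of a shift or a turn outside -1 to 1 is refused whole. A call with a gripper value outside its range is refused whole. The fingers move at their own pace and stop on an object; FORCE is the grip in N (left out, the last holds). Time passes only in rows, so rows that do not move let the fingers close, or fill a call up. It gives the time, the measured TCP pose, the force and the opening at its end, in the units of the state.
- state(): the state, without advancing time (a new reading comes with each control period).
- capture(name): name is "scene" or "top" or "wrist"; returns the picture (420x560x3 uint8, blue, green, red); there is no depth.
- camera_model(name): a dict with "fx", "fy", "cx", "cy" (pixels), "xyz" and "attitude" of the camera in the world. Camera axes: x right, y down, z forward; pixel columns grow to the right and rows downward; lengths in m; the calibration is good to about 2 mm. A picture is of the moment at which its call begins: read the wrist's pose just before it. camera_model takes no time and is no camera call; for the wrist camera it gives the pose at the moment of the call.
- sign_off(): hands the job in, once; it reports no verdict.
The state is a dict: "time_s": time; "q": joint angles; "joint_vel": joint speeds; "tau": joint torques, N m; "tool_pos": TCP position; "orientation": TCP orientation; "wrist_force": force on the tool from outside, world axes, zero at the start; "torque": the same for the moment, N m; "finger_gap": opening from 0.0 (shut) to 1.0 (fully open).
Only numpy, scipy, OpenCV 4.12 (cv2) and the standard library are available. Lean on these libraries where they do the work, as an engineer would, in place of code of your own. Each camera call takes 0.05 s, during which the arm holds its last target.

TASK

Push the loose aluminium panel back against the rail along the rear of the bench shelf and slide it out past the shelf's open end (the end away from the power supply), until the two socket holes at that end of the panel are completely clear of the shelf, so that sockets can be nutted up from below. Leave it lying flat and square against the rail, with well over half of it still on the shelf. Only push it, with the fingers: do not pick it up or let it tip, and leave everything else where it is.

Things in the scene. Friction and masses are not known exactly. Their poses are not given: they have to be found in the camera images.
- riser: Fixed wooden shelf on the table: 260 mm deep (its x, to the rear), 520 mm long (y, to the left), flat upper face 120 mm above the table. Origin on the table under its centre. Front edge at x=-130 mm, square ends at y=+260 and -260 mm. A rail 14 mm high and 18 mm thick stands along the whole rear edge, front face at x=+112 mm. Turned up to 7 degrees. Supply on one half, panel on the other.
- panel: Flat aluminium panel lying loose on the shelf, 100 mm (its x) by 160 mm (y) by 6 mm thick, about 0.26 kg, ordinary friction. Origin at the centre of its underside, z up. Starts 30 to 85 mm short of the rail, turned at most 15 degrees from the shelf. Two through holes 10 mm wide near each end: centres at x=+22 and -22 mm, y=+50 and -50 mm (30 mm from the end).
- supply: Grey upright bench power supply standing fixed on the shelf, 170 mm deep (x), 85 mm wide (y), 150 mm high with a carrying handle 24 mm higher. Origin at the centre of its underside, parallel to the shelf.
- spool: Solder spool standing on the front part of the shelf near the middle, loose, 44 mm across, 38 mm high, blue flanges; origin at the centre of its underside. To be left alone.
- multimeter: Red and black handheld meter lying on the table, loose, 80 x 170 x 45 mm; origin at the centre of its underside. To be left alone.
- breadboard: White solderless breadboard on a metal base lying on the table, loose, 85 x 180 x 25 mm; origin at the centre of its underside. To be left alone.
- socket_tray: Yellow open tray with red and black sockets on the table at the right, loose, 75 x 110 x 24 mm; origin at the centre of its underside. To be left alone.
- nut_driver: Orange-handled driver lying on the table at the left, loose, 180 mm long along its x, 26 mm thick; origin at the middle of its length, on the table. To be left alone.
Things that resemble listed ones, but are neither listed nor needed, are in the scene too. There is more than one size of the panel; the job needs the larger.

How it is judged:
By the outcome, as a careful person would: the job done as asked, in the order asked, and still so for the second after the job is handed in, with the robot touching nothing.
It also fails if it takes over 51 s, if anything falls off the work surface, if the arm or the gripper's body presses on something with over 40 N, if the wrist force passes 120 N, or if a joint passes its speed limit or range.

## Working session

There is one attempt and no reset: what is moved stays moved. The work goes in short steps, Python scripts to look and compute and a shell command to move; the robot and the scene stay as the last step left them, time stands still between calls to the robot, and variables do not carry over. Pictures are saved under pics/ and viewed, and the job is handed in when it is done.

```bash
mkdir -p pics; python3 - <<'E'
from workcell import *
import cv2
for n in("top","scene"):
    print(n,camera_model(n)); cv2.imwrite(f"pics/{n}0.png",capture(n))
print(state())
E
```

```text
top {'fx': 427.8464273124702, 'fy': 427.8464273124702, 'cx': 279.67589064647814, 'cy': 211.2801322924931, 'xyz': array([ 0.23075101, -0.00717309,  1.25369156]), 'attitude': array([ 0.07679033, -0.69041919,  0.71528118, -0.07614079])}
scene {'fx': 389.1801720358168, 'fy': 389.1801720358168, 'cx': 280.8441635543378, 'cy': 207.89218420034086, 'xyz': array([ 1.05778735, -0.14269704,  1.00848441]), 'attitude': array([-0.22733586,  0.74031677,  0.60683969, -0.17887168])}
{'time_s': 0.1, 'q': array([ 1.07069594e+00,  3.81143285e-01,  1.29812332e+00, -3.23596769e-06,
        1.46356140e+00, -2.15266892e-01]), 'joint_vel': array([-2.95268115e-04, -1.57370534e-04, -1.91236451e-03, -4.90452471e-04,
        1.67367325e-05, -1.73658273e-03]), 'tau': array([ 2.82067653e-03, -4.38643920e+01, -2.24912828e+01,  7.14108604e-02,
        3.42153443e-02, -5.15390866e-05]), 'tool_pos': array([0.15442296, 0.52764018, 0.23821242]), 'orientation': array([-0.56572345,  0.56608785,  0.4235731 , -0.42436699]), 'wrist_force': array([-0.20229332,  0.03603884,  0.45781147]), 'torque': array([0.01603211, 0.09438552, 0.00892185]), 'finger_gap': 1.0020838014496}
```

View pics/top0.png

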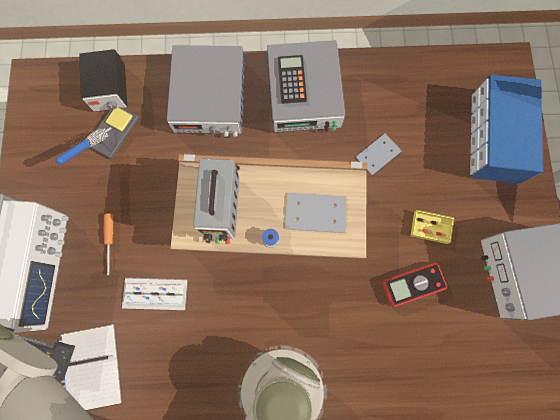

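View pics/scene0.png

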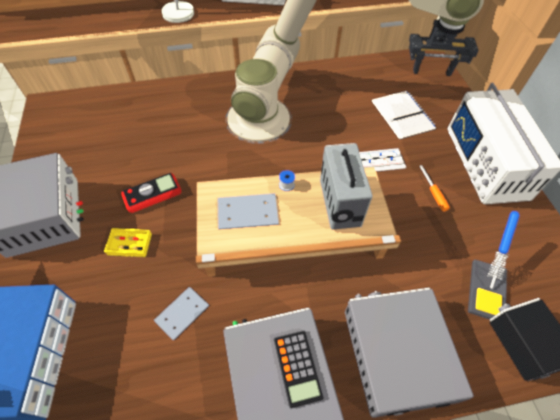

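The top view shows a panel on the shelf at (316,212) and another on the table at (378,153). The one on the shelf fits the description. The supply is at (215,197), so the open end is to the right (-y). Next I'll measure both panels and confirm with a crop.

```bash
cat > h.py <<'E'
import numpy as np, cv2
from scipy.spatial.transform import Rotation as R
from workcell import *
def rot(q): return R.from_quat([q[1],q[2],q[3],q[0]])
def cast(cm,uv,z):
    uv=np.atleast_2d(uv).astype(float)
    d=np.c_[(uv[:,0]-cm['cx'])/cm['fx'],(uv[:,1]-cm['cy'])/cm['fy'],np.ones(len(uv))]
    d=rot(cm['attitude']).apply(d); o=cm['xyz']
    return o+d*((z-o[2])/d[:,2])[:,None]
def proj(cm,P):
    p=rot(cm['attitude']).inv().apply(np.atleast_2d(P)-cm['xyz'])
    return np.c_[p[:,0]/p[:,2]*cm['fx']+cm['cx'],p[:,1]/p[:,2]*cm['fy']+cm['cy']]
E
python3 - <<'E'
from h import *
im=cv2.imread("pics/top0.png"); cm=camera_model("top")
cv2.imwrite("pics/crop0.png",cv2.resize(im[120:270,160:420],None,fx=3,fy=3,interpolation=cv2.INTER_CUBIC))
hsv=cv2.cvtColor(im,cv2.COLOR_BGR2HSV)
m=((hsv[...,1]<50)&(hsv[...,2]>120)).astype(np.uint8)*255
for roi,z in(((275,185,80,55),.126),((350,125,60,55),.006)):
    x,y,w,h=roi; mm=np.zeros_like(m); mm[y:y+h,x:x+w]=m[y:y+h,x:x+w]
    cs,_=cv2.findContours(mm,cv2.RETR_EXTERNAL,cv2.CHAIN_APPROX_NONE); c=max(cs,key=cv2.contourArea)
    W=cast(cm,c[:,0,:],z)
    r=cv2.minAreaRect((W[:,:2]*1000).astype(np.float32)); print(cv2.contourArea(c),r); print(cv2.boxPoints(r).round(1).tolist())
# shelf
m=((hsv[...,0]>10)&(hsv[...,0]<25)&(hsv[...,2]>170)&(hsv[...,1]>40)).astype(np.uint8)*255
cv2.imwrite("pics/m0.png",m)
E
```

```text
2073.0 ((473.517578125, -106.45291900634766), (160.42877197265625, 100.40245056152344), 84.32445526123047)
[[415.6000061035156, -181.3000030517578], [515.5, -191.1999969482422], [531.4000244140625, -31.600000381469727], [431.5, -21.700000762939453]]
951.5 ((666.5795288085938, -307.385986328125), (77.65780639648438, 154.94171142578125), 37.337982177734375)
[[588.7000122070312, -269.29998779296875], [682.7000122070312, -392.5], [744.4000244140625, -345.3999938964844], [650.5, -222.1999969482422]]
```

View pics/crop0.png

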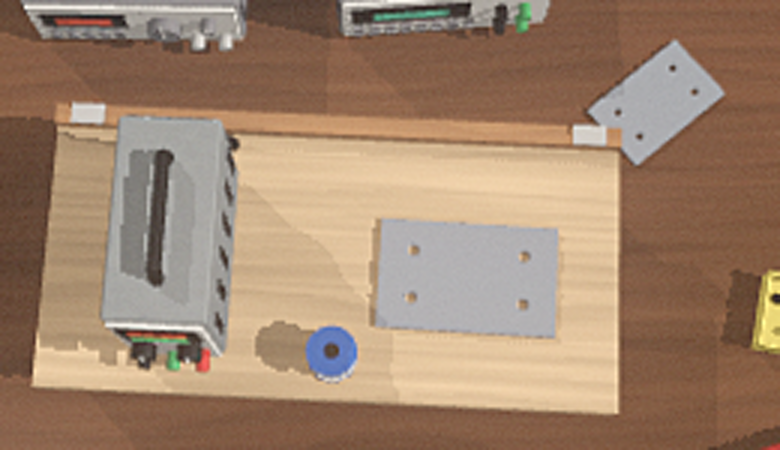

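View pics/m0.png

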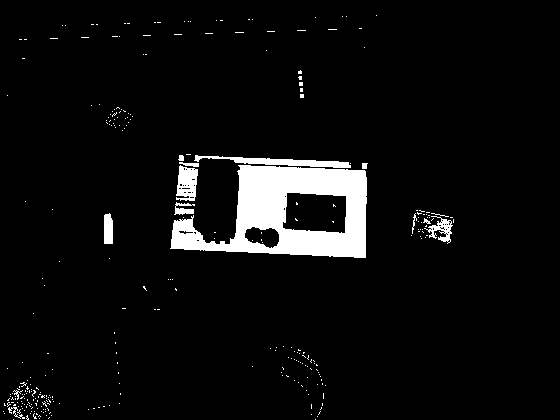

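```bash
python3 - <<'E'
from h import *
im=cv2.imread("pics/top0.png"); cm=camera_model("top")
hsv=cv2.cvtColor(im,cv2.COLOR_BGR2HSV).astype(int); g=im[...,2].astype(float)
def fit(P): 
    P=np.float32(P); vx,vy,x,y=cv2.fitLine(P,cv2.DIST_HUBER,0,.01,.01).ravel(); return np.array([vx,vy,x,y])
m=cv2.imread("pics/m0.png",0)>0
# front edge: last bright row per column
F=[(c,np.where(m[200:280,c])[0].max()+200.5) for c in range(180,360,3)]
E=[(np.where(m[r,300:390])[0].max()+300.5,r) for r in range(180,252,2)]
# rail: gradient profile in col
for c in (255,300,340): print(c,im[150:175,c].tolist())
B=[]
for c in range(250,345,5):
    s=im[150:175,c,0].astype(float); 
    B.append((c,150))
cf=cast(cm,F,.12)[:,:2]*1000; ce=cast(cm,E,.12)[:,:2]*1000
for n,p in(("front",cf),("end",ce)):
    l=fit(p); print(n,l,np.degrees(np.arctan2(l[1],l[0])))
E
```

```text
255 [[69, 90, 127], [70, 89, 126], [74, 95, 132], [73, 99, 135], [71, 91, 130], [73, 97, 133], [76, 96, 134], [79, 107, 147], [113, 154, 199], [109, 147, 194], [113, 153, 199], [110, 150, 198], [116, 159, 206], [108, 150, 201], [79, 109, 148], [105, 137, 168], [146, 186, 214], [141, 181, 211], [150, 186, 216], [147, 185, 215], [148, 187, 216], [154, 193, 223], [155, 194, 225], [159, 199, 228], [159, 195, 225]]
300 [[66, 90, 126], [70, 94, 129], [74, 99, 136], [81, 104, 140], [79, 102, 139], [72, 99, 135], [77, 99, 138], [68, 95, 133], [71, 96, 133], [77, 107, 153], [107, 146, 194], [106, 147, 194], [113, 151, 198], [111, 151, 198], [116, 158, 206], [115, 154, 202], [84, 115, 153], [105, 139, 171], [148, 185, 214], [146, 181, 210], [143, 181, 210], [144, 180, 211], [157, 194, 224], [157, 193, 225], [160, 198, 228]]
340 [[69, 94, 133], [70, 95, 132], [73, 96, 134], [73, 95, 135], [72, 97, 135], [71, 98, 133], [71, 96, 132], [69, 93, 138], [78, 104, 145], [79, 99, 141], [78, 100, 141], [89, 123, 165], [118, 158, 206], [106, 148, 194], [108, 148, 192], [106, 145, 196], [112, 153, 200], [107, 148, 195], [79, 108, 141], [122, 156, 188], [140, 177, 205], [135, 170, 199], [140, 174, 204], [147, 182, 213], [157, 196, 226]]
front [8.3366752e-02 9.9651891e-01 3.6822641e+02 2.6405602e+01] 85.21788
end [ 9.9533510e-01 -9.6478075e-02  4.5247974e+02 -2.4231718e+02] -5.536398
```

```bash
python3 - <<'E'
from h import *
cm=camera_model("top")
im=cv2.imread("pics/top0.png").astype(float)
# rail face bottom (z=.12): dark face->shelf half level; rail top front edge (z=.134)
P=[];Q=[]
for c in range(245,345,4):
    s=im[150:176,c].sum(1); k=8+np.argmin(s[10:22])+2
    lo=s[k]; a,b=s[k+1],s[k+3]
    # subpixel bottom using area
    hi=s[k+3]; frac=(s[k+1]-lo)/(hi-lo)
    P.append((c,150+k+1.5-np.clip(frac,0,1)))
    Q.append((c,150+k-.5))
def fit(P): return cv2.fitLine(np.float32(P),cv2.DIST_HUBER,0,.01,.01).ravel()
for n,p,z in(("railbot",P,.12),("railtop",Q,.134)):
    l=fit(cast(cm,p,z)[:,:2]*1000); print(n,l,np.degrees(np.arctan2(l[1],l[0])))
th=np.radians(-5.0); ux=np.array([np.cos(th),np.sin(th)]); uy=np.array([-ux[1],ux[0]])
for n,p in (("front",[368.2,26.4]),("end",[452.5,-242.3])): print(n,np.dot(p,ux),np.dot(p,uy))
l=fit(cast(cm,P,.12)[:,:2]*1000);print("rail",l[2:]@ux)
l=fit(cast(cm,Q,.134)[:,:2]*1000);print("railt",l[2:]@ux)
pc=np.array([[415.6,-181.3],[515.5,-191.2],[531.4,-31.6],[431.5,-21.7]])
print("panel", (pc@ux).round(1),(pc@uy).round(1), pc.mean(0)@ux, pc.mean(0)@uy)
print("spool",cast(cm,(270,237),.158)*1000, )
# scene check
cs=camera_model("scene"); print(proj(cs,np.c_[pc/1000,[.126]*4]).round(1).tolist())
c2=cv2.imread("pics/scene0.png"); cv2.imwrite("pics/sc.png",cv2.resize(c2[150:280,180:410],None,fx=3,fy=3,interpolation=cv2.INTER_CUBIC))
E
```

```text
railbot [ 7.3752925e-02  9.9727654e-01  6.0718384e+02 -3.1329187e+01] 85.770424
railtop [ 7.2817035e-02  9.9734533e-01  6.0672601e+02 -2.9286139e+01] 85.82419
front 364.4979762288425 58.390284509309815
end 471.8959373542724 -201.94000175431464
rail 607.6038386705725
railt 606.9696926840277
panel [429.8 530.2 532.1 431.7] [-144.4 -145.5   14.8   16. ] 480.97591836192976 -64.77668142085017
spool [[404.73239146  16.98941201 158.        ]]
[[217.4, 197.1], [217.8, 228.2], [278.6, 223.2], [275.1, 192.7]]
```

View pics/sc.png

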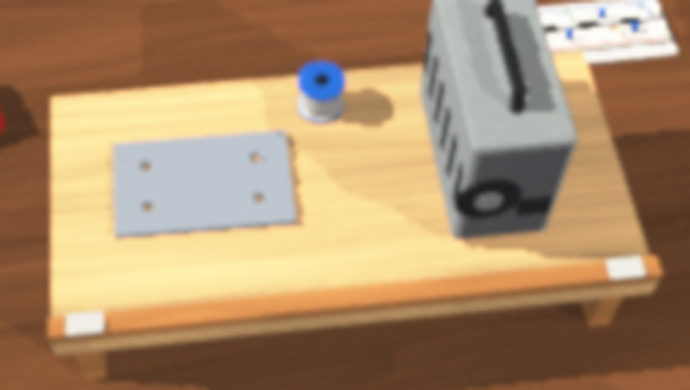

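```bash
python3 - <<'E'
from h import *
cm=camera_model("top");s=state()
M=rot(s['orientation']).as_matrix(); print(M.round(3)); print("jaw yaw",np.degrees(np.arctan2(M[1,0],M[0,0])))
th=np.radians(-4.6); ux=np.array([np.cos(th),np.sin(th)]); uy=np.array([-ux[1],ux[0]])
W=cast(cm,[(204,158),(239,161),(234,238),(195,233)],.27)[:,:2]*1000
print("supply",W.round(),(W@ux).round(),(W@uy).round())
pc=np.array([[415.6,-181.3],[515.5,-191.2],[531.4,-31.6],[431.5,-21.7]])
print("panel",(pc@ux).round(1),(pc@uy).round(1))
for n,p in (("front",[368.2,26.4]),("end",[452.5,-242.3]),("railb",[607.2,-31.3]),("railt",[606.7,-29.3]),("spool",[404.7,17])): print(n,np.dot(p,ux),np.dot(p,uy))
E
```

```text
[[ 0.281 -0.001 -0.96 ]
 [ 0.96  -0.001  0.281]
 [-0.001 -1.     0.   ]]
jaw yaw 73.68027166487201
supply [[586. 169.]
 [575.  84.]
 [388.  98.]
 [403. 189.]] [571. 567. 378. 386.] [215. 130. 129. 221.]
panel [428.8 529.2 532.2 431.9] [-147.4 -149.2   11.1   13. ]
front 364.89673144530826 55.84420632913078
end 470.47464186633437 -205.22950899114002
railb 607.7543613301266 17.4976079568026
railt 607.0955740422407 19.451066251550667
spool 402.03303039765257 49.4017456096454
```

```bash
python3 -m inch '[{"offset":[0,0,0.2],"dr":[0,0,0],"claw":1},{"offset":[0,0,0.2],"dr":[0,0,0],"claw":1},{"offset":[0,0,0.2],"dr":[0,0,0],"claw":1},{"offset":[0,0,0.2],"dr":[0,0,0],"claw":1},{"offset":[0,0,0.2],"dr":[0,0,0],"claw":1},{"offset":[0.15,-0.12,0],"dr":[0,0,0.016],"claw":1},{"offset":[0.15,-0.12,0],"dr":[0,0,0.0165],"claw":1},{"offset":[0.15,-0.12,0],"dr":[0,0,0],"claw":1}]'
```

```text
time_s: 0.77
tool_pos: [0.2451, 0.4551, 0.4388]
orientation: [-0.518, 0.518, 0.481, -0.481]
wrist_force: [0.3, -0.3, -0.3]
finger_gap: 1.001
```

```bash
python3 -m inch '[{"offset":[0.08,-0.18,0],"dr":[0,0,0],"claw":1},{"offset":[0.08,-0.18,0],"dr":[0,0,0],"claw":1},{"offset":[0.08,-0.18,0],"dr":[0,0,0],"claw":1},{"offset":[0.08,-0.18,0],"dr":[0,0,0],"claw":1},{"offset":[0.08,-0.18,0],"dr":[0,0,0],"claw":1},{"offset":[0.08,-0.18,0],"dr":[0,0,0],"claw":1},{"offset":[0.05,-0.18,0],"dr":[0,0,0],"claw":1},{"offset":[0.05,-0.18,0],"dr":[0,0,0],"claw":1}]'
python3 -m inch '[{"offset":[0.03,-0.19,0],"dr":[0,0,0],"claw":1},{"offset":[0.03,-0.19,0],"dr":[0,0,0],"claw":1},{"offset":[0.03,-0.19,0],"dr":[0,0,0],"claw":1},{"offset":[0.03,-0.19,0],"dr":[0,0,0],"claw":1},{"offset":[0.03,-0.19,0],"dr":[0,0,0],"claw":1},{"offset":[0,-0.19,0],"dr":[0,0,0],"claw":1},{"offset":[0,-0.19,0],"dr":[0,0,0],"claw":1},{"offset":[0,0,0],"dr":[0,0,0],"claw":1}]'
```

```text
time_s: 1.43
tool_pos: [0.3606, 0.166, 0.4384]
orientation: [0.52, -0.52, -0.479, 0.48]
wrist_force: [0.5, 0.8, 0.1]
finger_gap: 1.003
time_s: 2.1
tool_pos: [0.3905, -0.1034, 0.4374]
orientation: [0.522, -0.521, -0.477, 0.478]
wrist_force: [0.2, 0.7, 0.1]
finger_gap: 1.0
```

```bash
python3 -m inch '[{"offset":[0,0.018,-0.19],"dr":[0,0,0],"claw":1},{"offset":[0,0,-0.19],"dr":[0,0,0],"claw":1},{"offset":[0,0,-0.19],"dr":[0,0,0],"claw":1},{"offset":[0,0,-0.19],"dr":[0,0,0],"claw":1},{"offset":[0,0,-0.19],"dr":[0,0,0],"claw":1},{"offset":[0,0,-0.19],"dr":[0,0,0],"claw":1},{"offset":[0,0,-0.19],"dr":[0,0,0],"claw":1},{"offset":[0,0,-0.09],"dr":[0,0,0],"claw":1}]'
python3 - <<'E'
from h import *
s=state();print(s['tool_pos'],s['wrist_force']); M=rot(s['orientation']).as_matrix();print(np.degrees(np.arctan2(M[1,0],M[0,0])),M[2,1])
print(camera_model("wrist"))
cv2.imwrite("pics/w1.png",capture("wrist"));cv2.imwrite("pics/s1.png",capture("scene"))
E
```

```text
time_s: 2.77
tool_pos: [0.3888, -0.0931, 0.1513]
orientation: [0.522, -0.518, -0.479, 0.48]
wrist_force: [0.6, -0.1, 0.9]
finger_gap: 1.001
[ 0.38876806 -0.09311439  0.15126975] [ 0.60000134 -0.08042352  0.92799056]
85.39648538193246 -0.9999846323837615
{'fx': 320.01451023964256, 'fy': 320.01451023964256, 'cx': 273.14469824035274, 'cy': 207.27582170815433, 'xyz': array([ 0.30882397, -0.08701698,  0.29691922]), 'attitude': array([0.11442358, 0.72621124, 0.66947489, 0.10643238])}
```

View pics/w1.png

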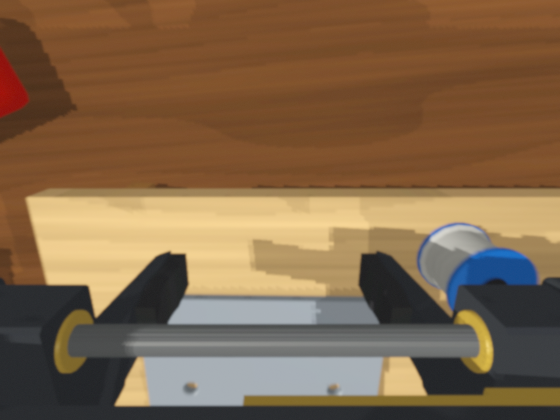

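View pics/s1.png

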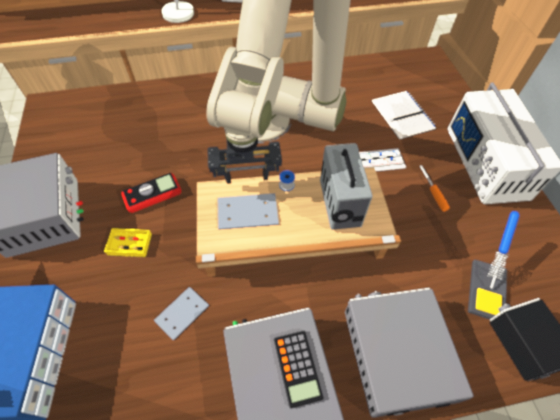

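The fingers are at (175,260) and (370,260) in the wrist view, short of the panel's front edge at row 296. The spool is at (480,270). I'll shift slightly away from it and go down.

```bash
python3 -m inch '[{"offset":[0,-0.07,0],"dr":[0,0,0],"claw":1},{"offset":[0,0,-0.04],"dr":[0,0,0],"claw":1},{"offset":[0,0,-0.04],"dr":[0,0,0],"claw":1},{"offset":[0,0,-0.03],"dr":[0,0,0],"claw":1},{"offset":[0,0,-0.02],"dr":[0,0,0],"claw":1},{"offset":[0,0,0],"dr":[0,0,0],"claw":1},{"offset":[0,0,0],"dr":[0,0,0],"claw":1},{"offset":[0,0,0],"dr":[0,0,0],"claw":1}]'; python3 -c "
from workcell import *
s=state();print(s['tool_pos'],s['wrist_force'])"
```

```text
time_s: 3.53
tool_pos: [0.3907, -0.1085, 0.129]
orientation: [-0.52, 0.52, 0.48, -0.479]
wrist_force: [-0.4, -0.3, 0.9]
finger_gap: 1.0
[ 0.39065868 -0.10847796  0.1289588 ] [-0.38850928 -0.25268946  0.88563692]
```

```bash
python3 -m inch '[{"offset":[0,0,-0.01],"dr":[0,0,0],"claw":1},{"offset":[0,0,-0.01],"dr":[0,0,0],"claw":1},{"offset":[0,0,-0.01],"dr":[0,0,0],"claw":1},{"offset":[0.02,-0.0016,0],"dr":[0,0,0],"claw":1},{"offset":[0.04,-0.0032,0],"dr":[0,0,0],"claw":1},{"offset":[0.04,-0.0032,0],"dr":[0,0,0],"claw":1},{"offset":[0,0,0],"dr":[0,0,0],"claw":1},{"offset":[0,0,0],"dr":[0,0,0],"claw":1}]'; python3 -c "
from workcell import *
s=state();print(s['tool_pos'],s['wrist_force'])"
```

```text
time_s: 4.2
tool_pos: [0.411, -0.1102, 0.1226]
orientation: [-0.52, 0.52, 0.48, -0.48]
wrist_force: [-0.3, -0.4, -0.1]
finger_gap: 0.999
[ 0.41102476 -0.1102075   0.12263729] [-0.28216084 -0.37827563 -0.0850298 ]
```

```bash
python3 -m inch '[{"offset":[0.02,-0.0016,0],"dr":[0,0,0],"claw":1},{"offset":[0.04,-0.0032,0],"dr":[0,0,0],"claw":1},{"offset":[0.04,-0.0032,0],"dr":[0,0,0],"claw":1},{"offset":[0.04,-0.0032,0],"dr":[0,0,0],"claw":1},{"offset":[0.04,-0.0032,0],"dr":[0,0,0],"claw":1},{"offset":[0.04,-0.0032,0],"dr":[0,0,0],"claw":1},{"offset":[0.04,-0.0032,0],"dr":[0,0,0],"claw":1},{"offset":[0.04,-0.0032,0],"dr":[0,0,0],"claw":1}]'; python3 - <<'E'
from h import *
s=state();print(s['tool_pos'],s['wrist_force'])
cv2.imwrite("pics/s2.png",capture("scene")[140:290,170:420].repeat(3,0).repeat(3,1))
E
```

```text
time_s: 4.87
tool_pos: [0.4714, -0.115, 0.1227]
orientation: [0.52, -0.52, -0.479, 0.48]
wrist_force: [-0.8, -0.1, 0.5]
finger_gap: 1.003
[ 0.47136956 -0.11500793  0.12271841] [-0.7563346  -0.09944957  0.51258863]
```

View pics/s2.png

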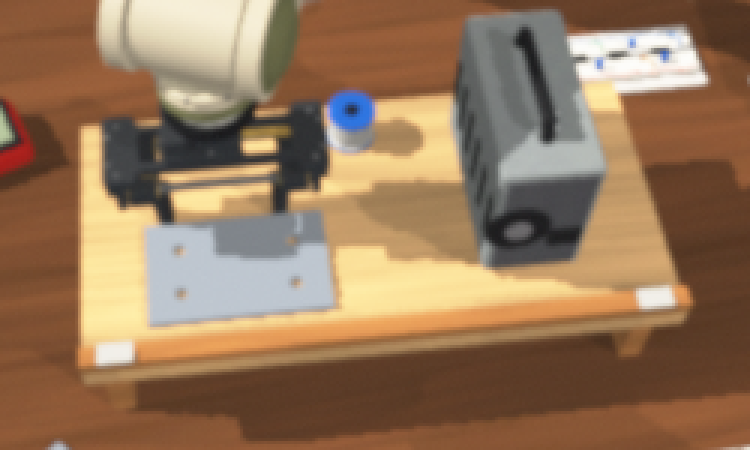

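The panel is moving straight and square, and its rear edge is about 20 mm from the rail. The spool hasn't been touched.

```bash
python3 -m inch '[{"offset":[0.03,-0.0024,0],"dr":[0,0,0],"claw":1},{"offset":[0.02,-0.0016,0],"dr":[0,0,0],"claw":1},{"offset":[0.015,-0.0012,0],"dr":[0,0,0],"claw":1},{"offset":[0.01,-0.0008,0],"dr":[0,0,0],"claw":1},{"offset":[0,0,0],"dr":[0,0,0],"claw":1},{"offset":[0,0,0],"dr":[0,0,0],"claw":1},{"offset":[0.005,0,0],"dr":[0,0,0],"claw":1},{"offset":[0,0,0],"dr":[0,0,0],"claw":1}]'; python3 - <<'E'
from h import *
s=state();print(s['tool_pos'],s['wrist_force'],s['tool_pos'][:2]@[.99678,-.0802])
E
```

```text
time_s: 5.58
tool_pos: [0.4865, -0.1162, 0.1228]
orientation: [-0.52, 0.52, 0.479, -0.479]
wrist_force: [-0.3, 0.2, 0.1]
finger_gap: 1.0
[ 0.48646332 -0.1161793   0.12279769] [-0.34576451  0.20568483  0.0899191 ] 0.49421448429743803
```

```bash
python3 -m inch '[{"offset":[0.005,-0.0004,0],"dr":[0,0,0],"claw":1},{"offset":[0.005,-0.0004,0],"dr":[0,0,0],"claw":1},{"offset":[0.0025,0,0],"dr":[0,0,0],"claw":1},{"offset":[0.0025,0,0],"dr":[0,0,0],"claw":1},{"offset":[0.0025,0,0],"dr":[0,0,0],"claw":1},{"offset":[0,0,0],"dr":[0,0,0],"claw":1},{"offset":[0,0,0],"dr":[0,0,0],"claw":1},{"offset":[0,0,0],"dr":[0,0,0],"claw":1}]'; python3 - <<'E'
from h import *
s=state();print(s['tool_pos'],s['wrist_force'],s['tool_pos'][:2]@[.99678,-.0802])
E
```

```text
time_s: 6.25
tool_pos: [0.4897, -0.1163, 0.1227]
orientation: [0.52, -0.52, -0.479, 0.48]
wrist_force: [-5.9, 0.1, 1.9]
finger_gap: 1.002
[ 0.48967969 -0.11628957  0.12272248] [-5.85748139  0.06584157  1.91327321] 0.49742934953158935
```

```bash
python3 -m inch '[{"offset":[0.0025,0,0],"dr":[0,0,0],"claw":1},{"offset":[0.0025,0,0],"dr":[0,0,0],"claw":1},{"offset":[0.0025,0,0],"dr":[0,0,0],"claw":1},{"offset":[0.0025,0,0],"dr":[0,0,0],"claw":1},{"offset":[0,0,0],"dr":[0,0,0],"claw":1},{"offset":[0,0,0],"dr":[0,0,0],"claw":1},{"offset":[0,0,0],"dr":[0,0,0],"claw":1},{"offset":[0,0,0],"dr":[0,0,0],"claw":1}]'; python3 - <<'E'
from h import *
s=state();print(s['tool_pos'],s['wrist_force'],s['torque'],s['tool_pos'][:2]@[.99678,-.0802])
cv2.imwrite("pics/s3.png",capture("scene")[140:290,170:420].repeat(3,0).repeat(3,1))
E
```

```text
time_s: 6.92
tool_pos: [0.49, -0.1162, 0.1226]
orientation: [0.521, -0.518, -0.478, 0.481]
wrist_force: [-14.2, -1.3, 7.4]
finger_gap: 1.001
[ 0.49000981 -0.116205    0.12257502] [-14.20604087  -1.28565057   7.44780542] [-0.24094859  2.2169071  -0.08998582] 0.49775161905154597
```

View pics/s3.png

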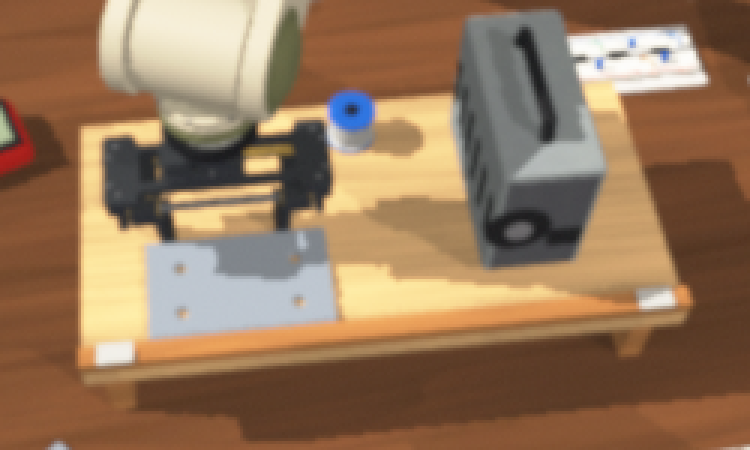

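```bash
python3 -m inch '[{"offset":[-0.05,0.004,0],"dr":[0,0,0],"claw":1},{"offset":[-0.05,0.004,0],"dr":[0,0,0],"claw":1},{"offset":[-0.01,0,0.15],"dr":[0,0,0],"claw":1},{"offset":[0,0,0.2],"dr":[0,0,0],"claw":1},{"offset":[0,0,0.2],"dr":[0,0,-0.0192],"claw":1},{"offset":[0,0,0.2],"dr":[0,0,-0.0192],"claw":0.57},{"offset":[0,0,0.2],"dr":[0,0,-0.0192],"claw":0.57},{"offset":[0,0,0.2],"dr":[0,0,-0.0192],"claw":0.57}]'; python3 -m inch '[{"offset":[0.05,0.05,0],"dr":[0,0,-0.0192],"claw":0.57},{"offset":[0.05,0.05,0],"dr":[0,0,-0.0192],"claw":0.57},{"offset":[0.05,0.05,0],"dr":[0,0,-0.0192],"claw":0.57},{"offset":[0.05,0.05,0],"dr":[0,0,-0.0192],"claw":0.57},{"offset":[0.05,0.05,0],"dr":[0,0,-0.0192],"claw":0.57},{"offset":[0.05,0.05,0],"dr":[0,0,-0.0192],"claw":0.57},{"offset":[0.05,0.05,0],"dr":[0,0,-0.0192],"claw":0.57},{"offset":[0.05,0.05,0],"dr":[0,0,-0.0192],"claw":0.57}]'; python3 - <<'E'
from h import *
s=state();print(s['tool_pos'],s['q']); M=rot(s['orientation']).as_matrix();print(np.degrees(np.arctan2(M[1,0],M[0,0])),M[2,1])
print(camera_model("wrist")['xyz'])
for n in("top","scene","wrist"):cv2.imwrite(f"pics/{n}4.png",capture(n))
E
```

```text
time_s: 7.63
tool_pos: [0.4701, -0.1145, 0.3552]
orientation: [-0.62, 0.621, 0.34, -0.339]
wrist_force: [0.1, 0.1, 0.3]
finger_gap: 0.795
time_s: 8.3
tool_pos: [0.5511, -0.0341, 0.3528]
orientation: [0.707, -0.707, -0.014, 0.012]
wrist_force: [-0.2, -0.5, 0.1]
finger_gap: 0.569
[ 0.55107258 -0.03410828  0.35280332] [-2.76553223e-01  3.32103104e-01  1.04891443e+00  6.24542833e-04
  1.75896569e+00 -3.13345819e-01]
2.114778207672609 -0.9999985167231339
[0.54817578 0.04710081 0.49807061]
```

View pics/top4.png

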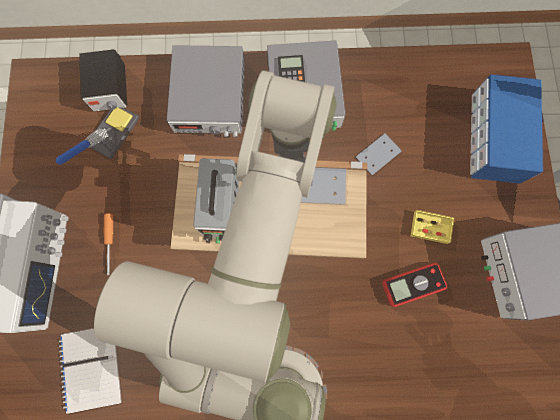

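View pics/scene4.png

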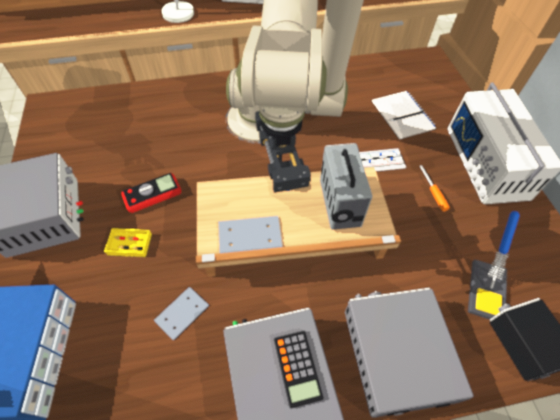

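View pics/wrist4.png

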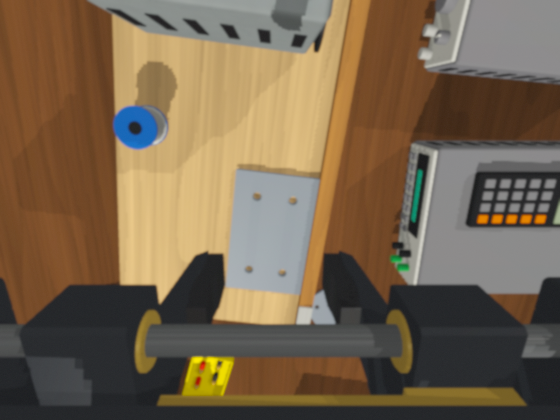

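```bash
python3 - <<'E'
from h import *
s=state();cm=camera_model("wrist");im=cv2.imread("pics/wrist4.png")
ux=np.array([.99678,-.0802]);uy=np.array([.0802,.99678])
def rep(n,uv,z):
    W=cast(cm,uv,z)[:,:2]*1000; print(n,W.round(1).tolist(),"X'",(W@ux).round(1),"Y'",(W@uy).round(1))
rep("panel L corners",[(237.5,168),(319,178)],.126)
rep("panel R corners",[(226,290),(301,294)],.126)
rep("holes",[(257,197),(292.5,201),(249,269),(282,272.5)],.126)
rep("rail bottom",[(336,40),(306,290)],.12)
rep("shelf end",[(222,321),(290,325)],.12)
rep("shelf front",[(113,50),(119,250)],.12)
rep("supply",[(328,14),(150,0)],.27)
cv2.imwrite("pics/w4c.png",cv2.resize(im[150:345,200:360],None,fx=3,fy=3,interpolation=cv2.INTER_CUBIC))
E
```

```text
panel L corners [[509.3, -29.0], [606.1, -36.6]] X' [509.9 607. ] Y' [11.9 12.1]
panel R corners [[495.8, -194.9], [596.4, -196.5]] X' [509.8 610.2] Y' [-154.5 -148.1]
holes [[533.2, -63.5], [576.5, -66.6], [525.8, -161.9], [569.1, -165.1]] X' [536.6 580.  537.  580.5] Y' [ -20.5  -20.1 -119.2 -119. ]
rail bottom [[611.4, 112.0], [603.5, -193.9]] X' [600.5 617.1] Y' [ 160.6 -144.9]
shelf end [[489.3, -249.3], [585.4, -251.8]] X' [507.7 603.7] Y' [-209.3 -204. ]
shelf front [[374.3, 91.3], [356.1, -145.2]] X' [365.8 366.6] Y' [ 121.1 -116.1]
supply [[579.3, 100.4], [468.8, 102.8]] X' [569.4 459. ] Y' [146.5 140.1]
```

View pics/w4c.png

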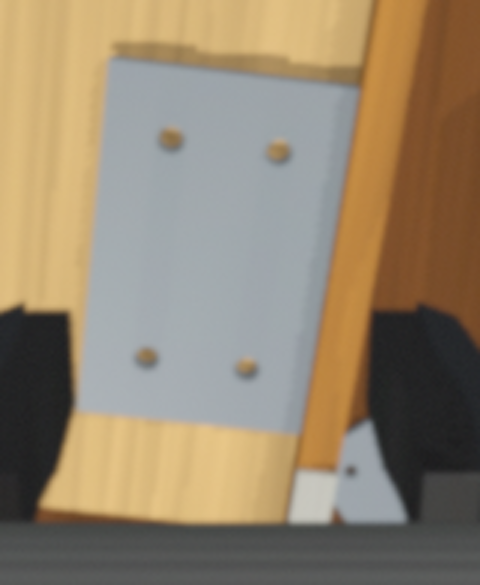

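```bash
python3 -m inch '[{"offset":[0.008,0.1,0],"dr":[0,0,-0.0186],"claw":0.57},{"offset":[0,0,-0.2],"dr":[0,0,0],"claw":0.57},{"offset":[0,0,-0.2],"dr":[0,0,0],"claw":0.57},{"offset":[0,0,-0.2],"dr":[0,0,0],"claw":0.57},{"offset":[0,0,-0.2],"dr":[0,0,0],"claw":0.57},{"offset":[0,0,-0.15],"dr":[0,0,0],"claw":0.57},{"offset":[0,0,0],"dr":[0,0,0],"claw":0.57},{"offset":[0,0,0],"dr":[0,0,0],"claw":0.57}]'; python3 - <<'E'
from h import *
s=state();p=s['tool_pos'];print(p,s['wrist_force'],p[:2]@[.99678,-.0802],p[:2]@[.0802,.99678]); M=rot(s['orientation']).as_matrix();print(np.degrees(np.arctan2(M[1,0],M[0,0])),M[2,1])
for n in("scene","wrist"):cv2.imwrite(f"pics/{n}5.png",capture(n))
E
```

```text
time_s: 9.12
tool_pos: [0.5514, -0.0152, 0.1629]
orientation: [0.707, -0.707, 0.026, -0.025]
wrist_force: [0.1, -0.5, 1.1]
finger_gap: 0.57
[ 0.55141963 -0.01521717  0.1629243 ] [ 0.13990096 -0.4597089   1.08496541] 0.5508644716682598 0.029055682016818192
-4.150320581252454 -0.9999992486301155
```

View pics/scene5.png

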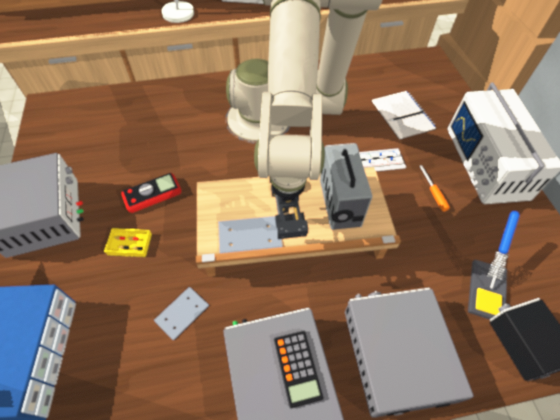

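View pics/wrist5.png

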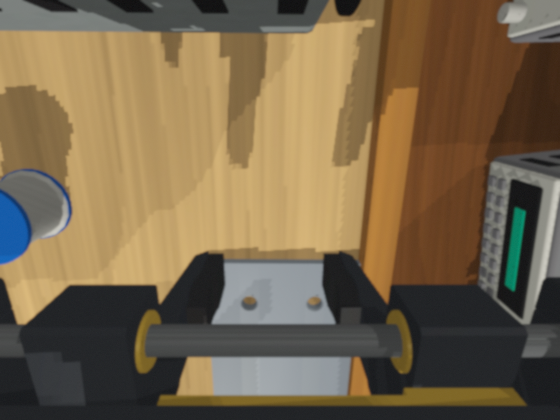

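```bash
python3 -m inch '[{"offset":[0.003,0.01,-0.05],"dr":[0,0,-0.001],"claw":0.57},{"offset":[0,0,-0.05],"dr":[0,0,0],"claw":0.57},{"offset":[0,0,-0.04],"dr":[0,0,0],"claw":0.57},{"offset":[0,0,-0.03],"dr":[0,0,0],"claw":0.57},{"offset":[0,0,-0.02],"dr":[0,0,0],"claw":0.57},{"offset":[0,0,0],"dr":[0,0,0],"claw":0.57},{"offset":[0,0,0],"dr":[0,0,0],"claw":0.57},{"offset":[0,0,0],"dr":[0,0,0],"claw":0.57}]'; python3 - <<'E'
from h import *
s=state();p=s['tool_pos'];print(p,s['wrist_force'],p[:2]@[.99678,-.0802],p[:2]@[.0802,.99678]); M=rot(s['orientation']).as_matrix();print(np.degrees(np.arctan2(M[1,0],M[0,0])),M[2,1])
E
```

```text
time_s: 9.88
tool_pos: [0.5524, -0.0128, 0.125]
orientation: [-0.706, 0.707, -0.028, 0.029]
wrist_force: [-0.2, -0.3, 0.0]
finger_gap: 0.569
[ 0.55241954 -0.01278562  0.125029  ] [-0.17128174 -0.34945866  0.04131852] 0.5516661518459891 0.03155959456623317
-4.6158592919942105 -0.9999998547572816
```

```bash
python3 -m inch '[{"offset":[0,0,-0.012],"dr":[0,0,0],"claw":0.57},{"offset":[0,0,0],"dr":[0,0,0],"claw":0.57},{"offset":[-0.0032,-0.04,0],"dr":[0,0,0],"claw":0.57},{"offset":[-0.0032,-0.04,0],"dr":[0,0,0],"claw":0.57},{"offset":[-0.0032,-0.04,0],"dr":[0,0,0],"claw":0.57},{"offset":[-0.0032,-0.04,0],"dr":[0,0,0],"claw":0.57},{"offset":[-0.0032,-0.04,0],"dr":[0,0,0],"claw":0.57},{"offset":[-0.0032,-0.04,0],"dr":[0,0,0],"claw":0.57}]'; python3 - <<'E'
from h import *
s=state();p=s['tool_pos'];print(p,s['wrist_force'],p[:2]@[.99678,-.0802],p[:2]@[.0802,.99678])
cv2.imwrite("pics/s6.png",capture("scene")[140:290,170:420].repeat(3,0).repeat(3,1))
E
```

```text
time_s: 10.55
tool_pos: [0.5482, -0.0617, 0.1224]
orientation: [0.707, -0.706, 0.029, -0.029]
wrist_force: [0.1, 2.0, 0.5]
finger_gap: 0.575
[ 0.54823123 -0.06172807  0.12237205] [0.1301579  1.95556351 0.50822808] 0.5514165216081338 -0.017561161472989518
```

View pics/s6.png

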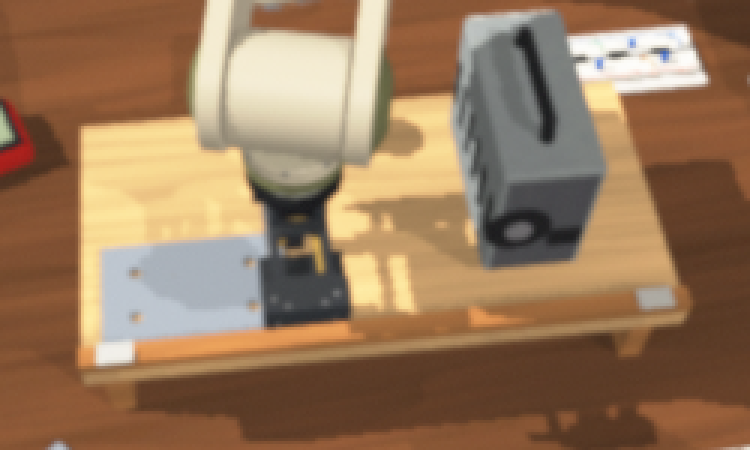

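The panel is sliding along the rail and still looks square. I'll continue.

```bash
python3 -m inch '[{"offset":[-0.0032,-0.04,0],"dr":[0,0,0],"claw":0.57},{"offset":[-0.0032,-0.04,0],"dr":[0,0,0],"claw":0.57},{"offset":[-0.0032,-0.04,0],"dr":[0,0,0],"claw":0.57},{"offset":[-0.0032,-0.04,0],"dr":[0,0,0],"claw":0.57},{"offset":[-0.0032,-0.04,0],"dr":[0,0,0],"claw":0.57},{"offset":[-0.0032,-0.04,0],"dr":[0,0,0],"claw":0.57},{"offset":[-0.0016,-0.02,0],"dr":[0,0,0],"claw":0.57},{"offset":[0,0,0],"dr":[0,0,0],"claw":0.57}]'; python3 - <<'E'
from h import *
s=state();p=s['tool_pos'];print(p,s['wrist_force'],p[:2]@[.99678,-.0802],p[:2]@[.0802,.99678])
a=capture("scene");cv2.imwrite("pics/s7f.png",a);cv2.imwrite("pics/s7.png",a[140:290,170:420].repeat(3,0).repeat(3,1))
cv2.imwrite("pics/top7.png",capture("top"))
E
```

```text
time_s: 11.27
tool_pos: [0.5442, -0.1138, 0.1223]
orientation: [-0.706, 0.707, -0.029, 0.029]
wrist_force: [-0.5, -0.0, -0.4]
finger_gap: 0.57
[ 0.54419232 -0.11384493  0.12233261] [-0.47659463 -0.04692939 -0.36277262] 0.5515703849183611 -0.0698341257779338
```

View pics/s7.png

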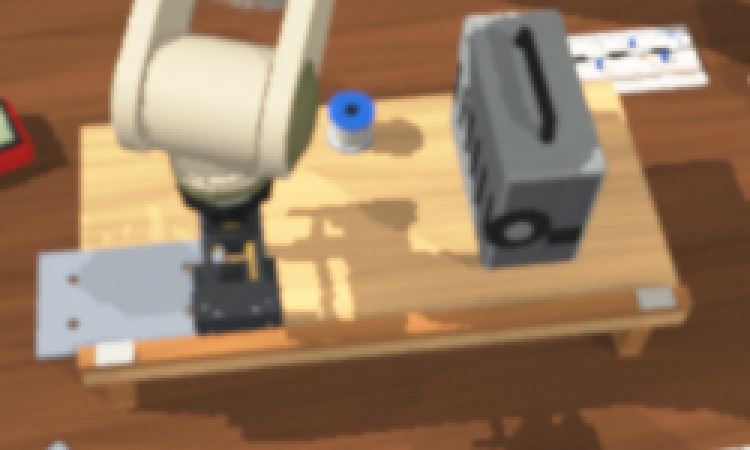

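View pics/top7.png

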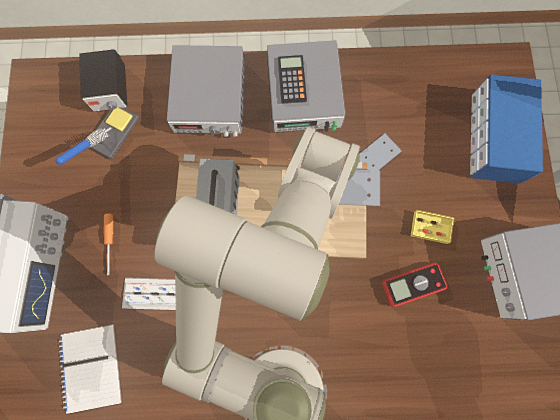

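```bash
python3 - <<'E'
from h import *
ux=np.array([.99678,-.0802]);uy=np.array([.0802,.99678])
for n,f in(("scene","s7f"),("top","top7")):
    cm=camera_model(n); im=cv2.imread(f"pics/{f}.png")
    P=lambda X,Y,z: [*(np.array([X,Y])@np.array([ux,uy])/1000),z]
    uv=proj(cm,[P(557,-239,.126),P(535,-209,.126),P(579,-209,.126),P(507,-239,.126),P(607,-239,.126),P(507,-205,.12),P(607,-205,.12)]);print(n,uv.round(1).tolist())
    x0,y0=(uv.mean(0)-[45,35]).astype(int); c=im[y0:y0+70,x0:x0+90]; print(x0,y0)
    cv2.imwrite(f"pics/c7{n}.png",cv2.resize(c,None,fx=8,fy=8,interpolation=cv2.INTER_CUBIC))
E
```

```text
scene [[183.1, 240.9], [194.9, 232.3], [194.9, 247.2], [183.4, 224.3], [182.7, 258.3], [196.8, 224.2], [196.9, 258.0]]
145 205
top [[378.7, 187.4], [367.7, 194.7], [367.7, 179.2], [378.8, 205.2], [378.6, 169.9], [365.7, 205.2], [365.8, 170.0]]
326 152
```

View pics/c7scene.png

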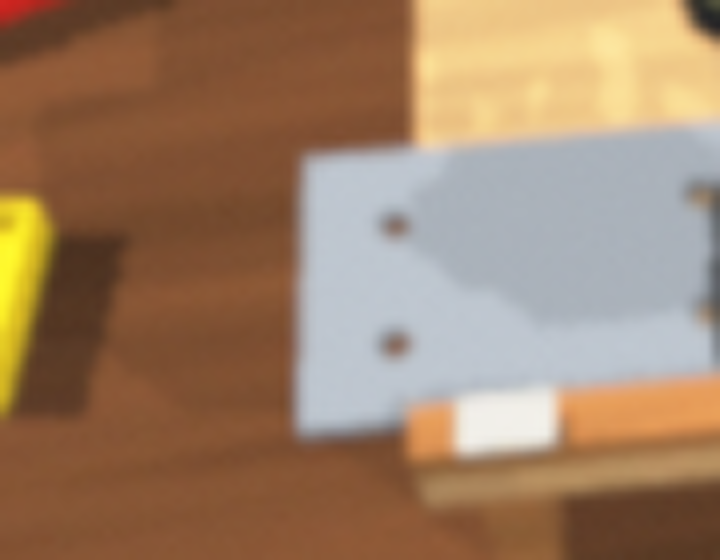

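View pics/c7top.png

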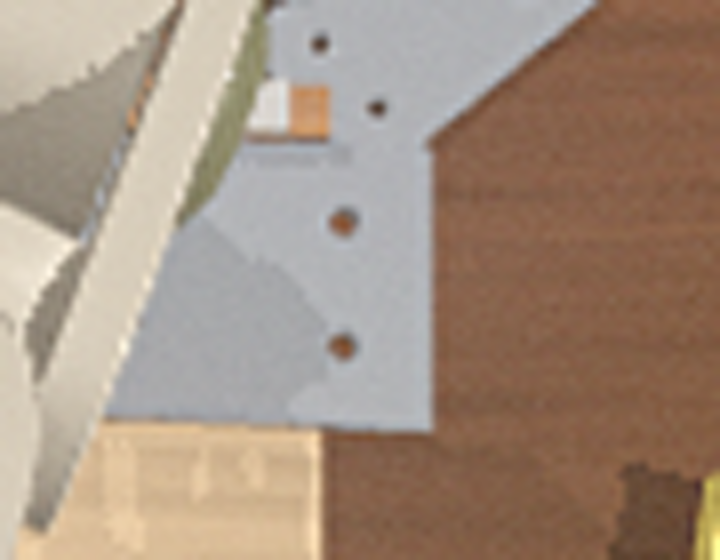

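Both views give about 36 mm of overhang, so the holes only just clear the edge. I'll push about 9 mm more.

```bash
python3 -m inch '[{"offset":[-0.0012,-0.015,0],"dr":[0,0,0],"claw":0.57},{"offset":[-0.0012,-0.015,0],"dr":[0,0,0],"claw":0.57},{"offset":[-0.0012,-0.015,0],"dr":[0,0,0],"claw":0.57},{"offset":[0,0,0],"dr":[0,0,0],"claw":0.57},{"offset":[0,0,0],"dr":[0,0,0],"claw":0.57},{"offset":[0.004,0.05,0],"dr":[0,0,0],"claw":0.57},{"offset":[0.008,0.1,0],"dr":[0,0,0],"claw":0.57},{"offset":[0,0,0],"dr":[0,0,0],"claw":0.57}]'; python3 - <<'E'
from h import *
s=state();p=s['tool_pos'];print(p,s['wrist_force'],p[:2]@[.99678,-.0802],p[:2]@[.0802,.99678])
for n,(x0,y0) in(("scene",(170,200)),("top",(310,150))):
    im=capture(n); c=im[y0:y0+75,x0:x0+90]
    cv2.imwrite(f"pics/c8{n}.png",cv2.resize(c,None,fx=8,fy=8,interpolation=cv2.INTER_CUBIC))
cv2.imwrite("pics/w8.png",capture("wrist"))
E
```

```text
time_s: 12.03
tool_pos: [0.5458, -0.089, 0.1224]
orientation: [0.707, -0.706, 0.028, -0.028]
wrist_force: [-0.4, 0.4, -0.4]
finger_gap: 0.572
[ 0.54579731 -0.08896242  0.12236161] [-0.43799645  0.44040001 -0.35259223] 0.5511746276171792 -0.044903012010243895
```

View pics/c8scene.png

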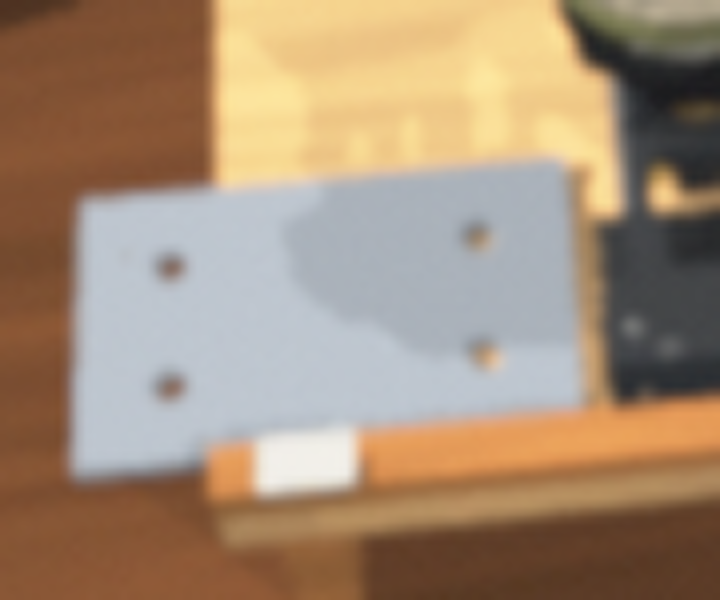

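View pics/c8top.png

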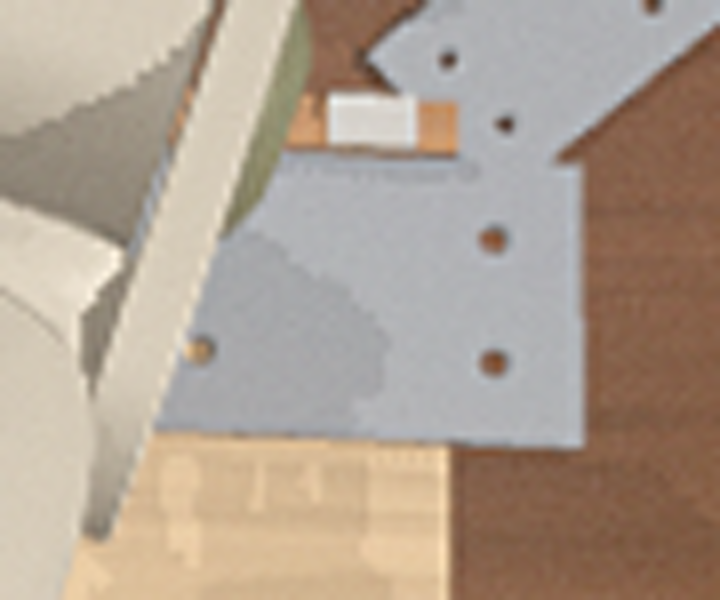

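View pics/w8.png

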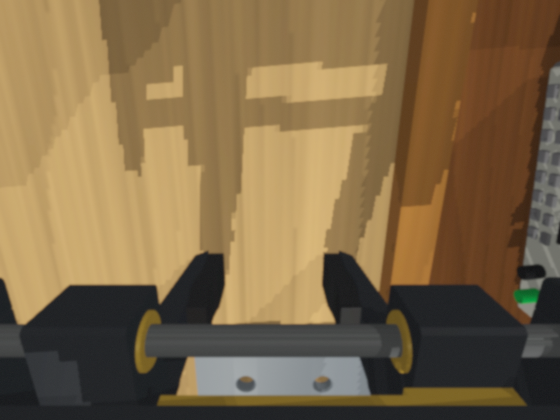

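```bash
python3 -m inch '[{"offset":[0,0,0.2],"dr":[0,0,0],"claw":0.57},{"offset":[0,0,0.2],"dr":[0,0,0],"claw":0.57},{"offset":[0,0,0.2],"dr":[0,0,0],"claw":0.57},{"offset":[0,0,0.2],"dr":[0,0,0],"claw":0.57},{"offset":[0,0,0.2],"dr":[0,0,0.0192],"claw":0.57},{"offset":[-0.1,-0.1,0],"dr":[0,0,0.0192],"claw":1},{"offset":[-0.1,-0.1,0],"dr":[0,0,0.0192],"claw":1},{"offset":[-0.1,-0.1,0],"dr":[0,0,0.0192],"claw":1}]'; python3 -m inch '[{"offset":[-0.1,-0.1,0],"dr":[0,0,0.0192],"claw":1},{"offset":[-0.1,-0.1,0],"dr":[0,0,0.0192],"claw":1},{"offset":[-0.05,0,0],"dr":[0,0,0.0192],"claw":1},{"offset":[-0.05,0,0],"dr":[0,0,0.0192],"claw":1},{"offset":[0,0,0],"dr":[0,0,0.0192],"claw":1},{"offset":[0,0,0],"dr":[0,0,0.0192],"claw":1},{"offset":[0,0,0],"dr":[0,0,0.0192],"claw":1},{"offset":[0,0,0],"dr":[0,0,0.0192],"claw":1}]'; python3 - <<'E'
from h import *
s=state();p=s['tool_pos'];print(p,s['wrist_force'],p[:2]@[.99678,-.0802],p[:2]@[.0802,.99678]); M=rot(s['orientation']).as_matrix();print(np.degrees(np.arctan2(M[1,0],M[0,0])),M[2,1])
for n in("scene","top","wrist"):cv2.imwrite(f"pics/{n}9.png",capture(n))
E
```

```text
time_s: 12.85
tool_pos: [0.4851, -0.1527, 0.3228]
orientation: [-0.692, 0.693, 0.144, -0.143]
wrist_force: [0.9, -0.5, 0.5]
finger_gap: 0.776
time_s: 13.52
tool_pos: [0.4256, -0.1923, 0.3225]
orientation: [-0.547, 0.547, 0.448, -0.448]
wrist_force: [-0.2, -1.0, 0.6]
finger_gap: 0.999
[ 0.42564481 -0.19230949  0.32245905] [-0.21985777 -1.03957804  0.64373194] 0.43969745635349333 -0.15755354311988928
78.61657390923803 -0.9999999211562925
```

View pics/top9.png

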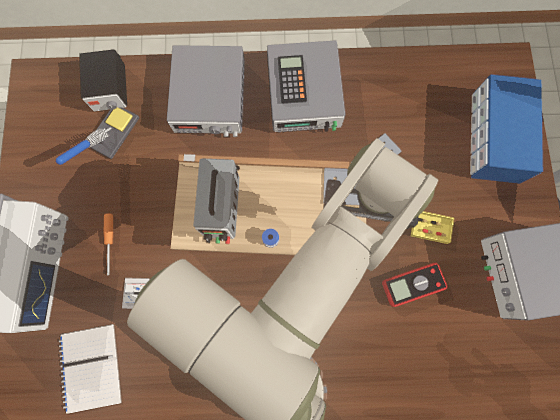

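View pics/scene9.png

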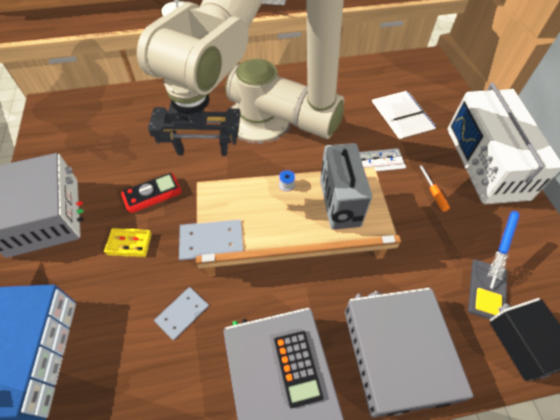

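View pics/wrist9.png

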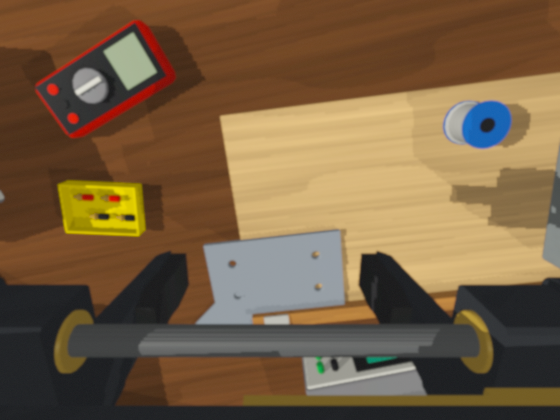

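```bash
cat > meas.py <<'E'
from h import *
import sys
ux=np.array([.99678,-.0802]);uy=np.array([.0802,.99678])
cm=camera_model("scene"); im=cv2.imread(sys.argv[1]); hsv=cv2.cvtColor(im,cv2.COLOR_BGR2HSV)
m=((hsv[...,1]<70)&(hsv[...,2]>110)).astype(np.uint8)*255
mm=np.zeros_like(m); mm[215:262,172:250]=m[215:262,172:250]
cs,_=cv2.findContours(mm,cv2.RETR_EXTERNAL,cv2.CHAIN_APPROX_NONE); c=max(cs,key=cv2.contourArea)
W=cast(cm,c[:,0,:],.126)[:,:2]*1000
r=cv2.minAreaRect(np.c_[W@ux,W@uy].astype(np.float32)); print("rect shelf frame",r); print(cv2.boxPoints(r).round(1).tolist())
bl=cv2.morphologyEx(cv2.cvtColor(im,cv2.COLOR_BGR2GRAY),cv2.MORPH_BLACKHAT,np.ones((7,7)))
fill=cv2.drawContours(np.zeros_like(m),[c],-1,255,-1); fill=cv2.erode(fill,np.ones((7,7)))
n,l,st,ce=cv2.connectedComponentsWithStats(((bl>25)&(fill>0)).astype(np.uint8))
for i in range(1,n):
    k=l==i
    if st[i,4]<4: continue
    ys,xs=np.where(k); w=bl[k].astype(float); uv=[(xs*w).sum()/w.sum(),(ys*w).sum()/w.sum()]
    Q=cast(cm,uv,.126)[0,:2]*1000; print("hole",np.round(uv,1),st[i,4],(Q@ux).round(1),(Q@uy).round(1))
x0,y0=170,205; cv2.imwrite(sys.argv[2],cv2.resize(im[y0:y0+65,x0:x0+90],None,fx=8,fy=8,interpolation=cv2.INTER_CUBIC))
E
python3 meas.py pics/scene9.png pics/c9.png
```

```text
rect shelf frame ((564.091796875, -169.46572875976562), (162.86094665527344, 117.25385284423828), 89.38128662109375)
[[504.6000061035156, -250.3000030517578], [621.7999877929688, -251.5], [623.5999755859375, -88.69999694824219], [506.29998779296875, -87.4000015258789]]
hole [228.9 228.9] 8 534.7 -120.4
hole [190.8 232.8] 12 535.3 -219.6
hole [229.7 243.8] 7 579.2 -120.6
hole [190.6 247.9] 13 579.7 -219.6
```

View pics/c9.png

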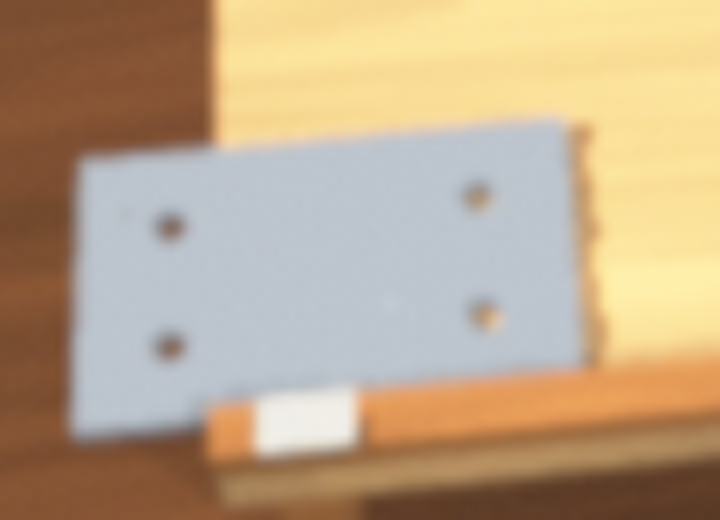

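The scene view shows the panel square to within about 0.3°, with the overhang near 45 mm. I'll give it one light two-finger push to seat it firmly on the rail.

```bash
python3 -m inch '[{"offset":[0.05,0.04,-0.1],"dr":[0,0,0.0194],"claw":1},{"offset":[0,0,-0.2],"dr":[0,0,0],"claw":1},{"offset":[0,0,-0.2],"dr":[0,0,0],"claw":1},{"offset":[0,0,-0.2],"dr":[0,0,0],"claw":1},{"offset":[0,0,-0.15],"dr":[0,0,0],"claw":1},{"offset":[0,0,-0.07],"dr":[0,0,0],"claw":1},{"offset":[0,0,0],"dr":[0,0,0],"claw":1},{"offset":[0,0,0],"dr":[0,0,0],"claw":1}]'; python3 - <<'E'
from h import *
s=state();p=s['tool_pos'];print(p,s['wrist_force'],p[:2]@[.99678,-.0802],p[:2]@[.0802,.99678]); M=rot(s['orientation']).as_matrix();print(np.degrees(np.arctan2(M[1,0],M[0,0])),M[2,1])
E
```

```text
time_s: 14.33
tool_pos: [0.436, -0.184, 0.1385]
orientation: [0.521, -0.52, -0.478, 0.478]
wrist_force: [-0.4, 1.1, -0.0]
finger_gap: 1.002
[ 0.43598364 -0.18399387  0.13850338] [-0.35765408  1.0649936  -0.04212467] 0.44933607719962126 -0.148435522377582
85.1541232021915 -0.9999998344925671
```

```bash
python3 -m inch '[{"offset":[0,0,-0.04],"dr":[0,0,0.0012],"claw":1},{"offset":[0,0,-0.02],"dr":[0,0,0],"claw":1},{"offset":[0,0,-0.02],"dr":[0,0,0],"claw":1},{"offset":[0.06,-0.0048,0],"dr":[0,0,0],"claw":1},{"offset":[0.06,-0.0048,0],"dr":[0,0,0],"claw":1},{"offset":[0.06,-0.0048,0],"dr":[0,0,0],"claw":1},{"offset":[0.03,-0.0024,0],"dr":[0,0,0],"claw":1},{"offset":[0,0,0],"dr":[0,0,0],"claw":1}]'; python3 - <<'E'
from h import *
s=state();p=s['tool_pos'];print(p,s['wrist_force'],p[:2]@[.99678,-.0802],p[:2]@[.0802,.99678]); M=rot(s['orientation']).as_matrix();print(np.degrees(np.arctan2(M[1,0],M[0,0])),M[2,1])
E
```

```text
time_s: 15.0
tool_pos: [0.4787, -0.1873, 0.1224]
orientation: [-0.518, 0.518, 0.481, -0.481]
wrist_force: [-0.8, 0.1, 0.3]
finger_gap: 1.001
[ 0.47872926 -0.18726114  0.12238792] [-0.83941033  0.11105057  0.30019536] 0.4922060947001524 -0.1482640719351797
85.75445104203567 -0.9999995703987931
```

```bash
python3 -m inch '[{"offset":[0.01,-0.0008,0],"dr":[0,0,0],"claw":1},{"offset":[0.005,-0.0004,0],"dr":[0,0,0],"claw":1},{"offset":[0.005,-0.0004,0],"dr":[0,0,0],"claw":1},{"offset":[0.0025,0,0],"dr":[0,0,0],"claw":1},{"offset":[0.0025,0,0],"dr":[0,0,0],"claw":1},{"offset":[0,0,0],"dr":[0,0,0],"claw":1},{"offset":[0,0,0],"dr":[0,0,0],"claw":1},{"offset":[0,0,0],"dr":[0,0,0],"claw":1}]'; python3 - <<'E'
from h import *
s=state();p=s['tool_pos'];print(p,s['wrist_force'],s['torque'],p[:2]@[.99678,-.0802],p[:2]@[.0802,.99678])
E
```

```text
time_s: 15.67
tool_pos: [0.4828, -0.1874, 0.1223]
orientation: [0.518, -0.518, -0.481, 0.481]
wrist_force: [-0.0, 0.2, -0.2]
finger_gap: 0.997
[ 0.4828348  -0.18740861  0.12233859] [-0.01228427  0.21751682 -0.1530679 ] [-0.01999398 -0.00902375 -0.01029783] 0.4963102417264171 -0.14808179848783198
```

```bash
python3 -m inch '[{"offset":[0.0025,0,0],"dr":[0,0,0],"claw":1},{"offset":[0.0025,0,0],"dr":[0,0,0],"claw":1},{"offset":[0.0025,0,0],"dr":[0,0,0],"claw":1},{"offset":[0.0025,0,0],"dr":[0,0,0],"claw":1},{"offset":[0.0025,0,0],"dr":[0,0,0],"claw":1},{"offset":[0,0,0],"dr":[0,0,0],"claw":1},{"offset":[0,0,0],"dr":[0,0,0],"claw":1},{"offset":[0,0,0],"dr":[0,0,0],"claw":1}]'; python3 - <<'E'
from h import *
s=state();p=s['tool_pos'];print(p,s['wrist_force'],s['torque'],p[:2]@[.99678,-.0802],p[:2]@[.0802,.99678])
E
```

```text
time_s: 16.33
tool_pos: [0.484, -0.1873, 0.1222]
orientation: [0.519, -0.517, -0.48, 0.482]
wrist_force: [-8.3, -0.4, 3.6]
finger_gap: 1.004
[ 0.48398829 -0.18732576  0.12215188] [-8.26830138 -0.44494665  3.62054923] [-0.30000444  1.38816661 -0.43627911] 0.4974533781256497 -0.14790671044122738
```

```bash
python3 -m inch '[{"offset":[0.0025,0,0],"dr":[0,0,0],"claw":1},{"offset":[0.0025,0,0],"dr":[0,0,0],"claw":1},{"offset":[0,0,0],"dr":[0,0,0],"claw":1},{"offset":[0,0,0],"dr":[0,0,0],"claw":1},{"offset":[0,0,0],"dr":[0,0,0],"claw":1},{"offset":[0,0,0],"dr":[0,0,0],"claw":1},{"offset":[0,0,0],"dr":[0,0,0],"claw":1},{"offset":[0,0,0],"dr":[0,0,0],"claw":1}]'; python3 - <<'E'
from h import *
s=state();p=s['tool_pos'];print(p,s['wrist_force'],s['torque'],p[:2]@[.99678,-.0802],p[:2]@[.0802,.99678])
E
python3 -m inch '[{"offset":[-0.02,0.0016,0],"dr":[0,0,0],"claw":1},{"offset":[-0.06,0.0048,0],"dr":[0,0,0],"claw":1},{"offset":[-0.15,0.012,0],"dr":[0,0,0],"claw":1},{"offset":[0,0,0.15],"dr":[0,0,0],"claw":1},{"offset":[0,0,0.2],"dr":[0,0,0],"claw":1},{"offset":[0,0,0.2],"dr":[0,0,0],"claw":1},{"offset":[0,0,0.2],"dr":[0,0,0],"claw":1},{"offset":[-0.1,0,0.2],"dr":[0,0,0],"claw":1}]'; python3 -c "
from h import *
for n in('scene','wrist'):cv2.imwrite(f'pics/{n}10.png',capture(n))"; python3 meas.py pics/scene10.png pics/c10.png
```

```text
time_s: 17.0
tool_pos: [0.4842, -0.1873, 0.1221]
orientation: [0.52, -0.517, -0.48, 0.482]
wrist_force: [-12.2, -1.2, 5.9]
finger_gap: 1.003
[ 0.48415589 -0.18730427  0.12212664] [-12.18729797  -1.16824126   5.89116121] [-0.38868258  2.13999842 -0.50910086] 0.4976187099398789 -0.14787184454259503
time_s: 17.67
tool_pos: [0.423, -0.1837, 0.3119]
orientation: [-0.517, 0.519, 0.482, -0.481]
wrist_force: [0.4, -1.3, -0.2]
finger_gap: 0.999
rect shelf frame ((564.091796875, -169.46572875976562), (162.86094665527344, 117.25385284423828), 89.38128662109375)
[[504.6000061035156, -250.3000030517578], [621.7999877929688, -251.5], [623.5999755859375, -88.69999694824219], [506.29998779296875, -87.4000015258789]]
hole [228.9 228.9] 8 534.7 -120.5
hole [190.7 232.8] 12 535.3 -219.7
hole [229.7 243.8] 7 579.2 -120.6
hole [190.6 247.9] 13 579.6 -219.6
```

View pics/c10.png

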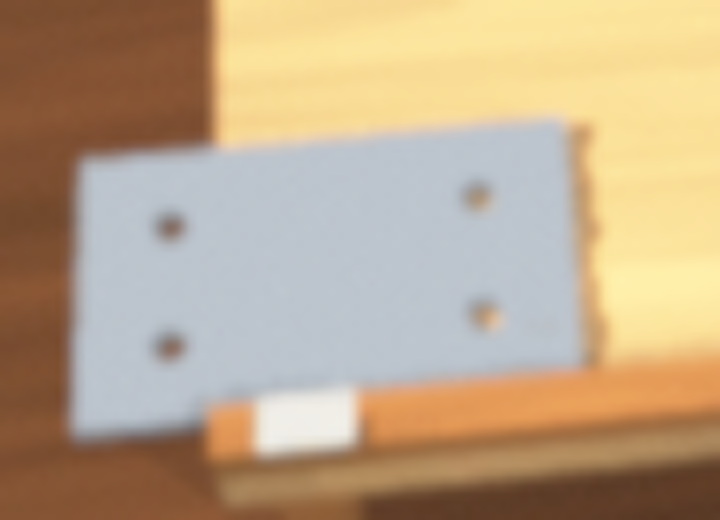

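View pics/scene10.png

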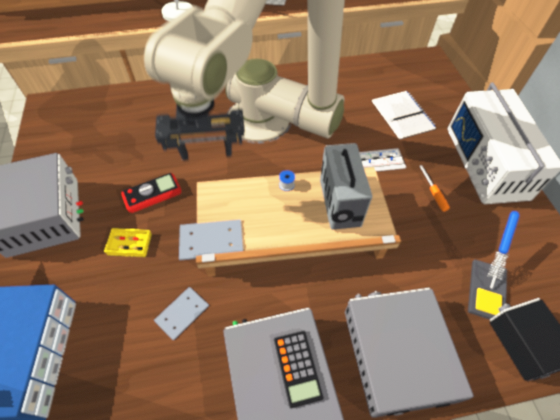

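View pics/wrist10.png

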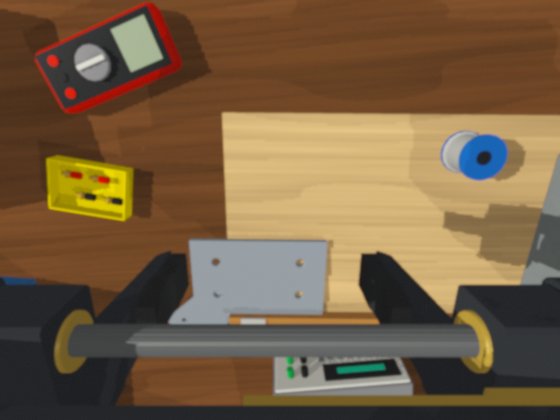

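The panel didn't move under the last 12 N nudge, so it was already seated. Hole centres are about 14 mm past the shelf end, so their rims clear it by about 9 mm. The spool, meter, tray, breadboard and driver are where they started.

```bash
python3 -c "
from workcell import *
print(state()['wrist_force']); print(sign_off())"
```

```text
[-0.64442876  0.11615997 -0.19134075]
the job is handed in; nothing more can be done
None
```

I handed the job in at about 17.7 s of the 51 s. The panel is against the rail and its open-end socket holes are completely clear of the shelf. I pushed the larger panel (measured 160 x 100 mm) back to the rail with two fingertips, slid it along by its inner end, and finished with a light push to seat it.

- **Overhang:** about 45 mm, leaving about 72% of the panel on the shelf. The end holes' centres are about 14 mm beyond the edge, so their rims clear it by about 9 mm.
- **Against the rail:** it is square to the rail within measuring error, about 0.3°. It did not move under the last push of about 12 N, the reading just before I backed off. That push bore mostly on one finger, and I judged the seating from the camera rather than from even contact.
- **Other things:** in the last scene and wrist pictures the spool, meter, tray, breadboard and driver look where they started. That was by eye, not measured.
- **Disagreements:** individual edge and angle readings differed by up to 2–3 mm and about 1° between views, which is less than the hole clearance. The final scene-view outline of the panel also took in the white rail label, so I relied on the hole centres instead.

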